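# Pull the furnace vent flap shut with the hook pole

### The arm

A 7-joint arm with a two-finger parallel gripper is mounted at the origin on the work surface. World frame = base frame: x ahead of the robot, y to its left, z up, the work surface at z = 0. Lengths are in m, angles in rad, forces in N, time in s.
With the tool pointing down it reaches from about 0.4 to 0.9 m from the base axis. Payload 5.5 kg.
Tool frame: the origin (TCP) lies at the centre of the arm's flange, where the gripper is bolted on; the fingertips stand 178 mm ahead of it and the grasp point (between the pads) lies 159 mm ahead of it (tip_extent is the y of the fingertips in the tool frame, in m); y points along the fingers, x is the direction in which the jaws open and shut, and the axes are right-handed (so a half turn about y gives the same grasp; the last joint's range is limited). The gripper opens to 92 mm and grips with 3 to 60 N. Pads are 19 mm wide; open, the fingers measure 130 mm over their backs; the gripper's body (75 mm by 190 mm) begins 47 mm behind the grasp point.
Start: joints at [1.478, 0.501, -0.427, 1.55, 0.221, 1.138, -0.21], TCP at [0.226, -0.609, 0.405] pointing down, gripper open.
Joint ranges: [-2.88, 2.88], [-0.31, 2.03], [-1.54, 1.56], [0.2, 2.42], [-1.41, 4.55], [0.19, 2.02], [-2.57, 2.57]. Speed limits (rad/s): [2.57, 2.57, 3.14, 3.14, 3.14, 3.14, 3.14].

### API

Orientations are given as a unit quaternion [x, y, z, w].
In Python, from plant import * gives the robot as it stands.
- The arm moves only by the shell command python3 -m inch 'ROWS' [FORCE]. ROWS is JSON, a list that holds one entry, the list of rows, each a list of 7 numbers: the shift along the tool's x, y, z in mm, then the turn, a rotation vector about the tool's x, y, z in degrees, then the finger opening in mm, from 0 to 91.8. In form: [[[x, y, z, rx, ry, rz, fingers], ...]]. A call has exactly 8 rows; each row is the pose to reach, as a shift and turn from the pose commanded when the call began, along the tool's axes at that moment; what a row does not reach only later rows make up. A row lasts 1/12 s, in which the tool goes at most 41.7 mm and 7.16 degrees, less where a joint would pass 70% of its speed; a pose out of reach is approached as far as the arm can. A call with a gripper value outside its range is refused whole. The fingers move at their own pace and stop on an object; FORCE is the grip in N (left out, the last holds). Time passes only in rows, so rows that repeat a pose let the fingers close, or fill a call up. It gives the time, the measured TCP pose, the force and the opening at its end, in the units of the state.
- read_state(): the state, without advancing time (a new reading comes with each control period).
- read_camera(name): name is "scene" or "top" or "wrist"; returns a dict with "image" (384x512x3 uint8, blue, green, red), "z_map" (384x512 float32, m along the optical axis (not along the pixel's ray), 0 where there is no reading), "fovy" (degrees; the focal length in pixels is half the picture's height over the tangent of half this angle, whatever the lens; pixels are square), "cx", "cy" (the principal point, pixels), "k1" (the pictures are not rectified: a ray, as slopes to the right and down, at radius r is drawn at 1 + k1 r^2 times it, then the intrinsics apply), "rvec" (rotation vector, rad) and "tvec" (3), from world to camera coordinates, as OpenCV has them; the wrist camera has in their place "T_tool_cam" (4x4, takes a point from camera to tool coordinates, whose origin is the TCP and whose axes are the tool frame's). Camera axes: x right, y down, z forward; pixel columns grow to the right and rows downward; lengths in m; the calibration is good to about 2 mm. A picture is of the moment at which its call begins: read the wrist's pose just before it.
- finish_job(): hands the job in, once; it reports no verdict.
The state is a dict: "clock": time; "joint_positions": joint angles; "joint_vel": joint speeds; "tau": joint torques, N m; "ee_pos": TCP position; "tool_rot": TCP orientation; "wrist_force": force on the tool from outside, world axes, zero at the start; "ft_torque": the same for the moment, N m; "opening": opening from 0.0 (shut) to 1.0 (fully open).
Only numpy, scipy, OpenCV 4.12 (cv2) and the standard library are available. Lean on these libraries where they do the work, as an engineer would, in place of code of your own. Each camera call takes 0.05 s, during which the arm holds its last target.

### The job

Take the yellow hook pole from its rest, put its hook through the red ring eye on top of the open vent flap and pull the flap shut with it until it snaps home in its catch and stays shut by itself; the vent unit is hot, so touch it only with the pole, and never pull or push on the vent unit with more than 25 N. Then unhook the pole and lay it back in both forks of its rest, hook end pointing the way it did, and leave the other things on the bench where they are.

Things in the scene. Friction and masses are not known exactly. Their poses are not given: they have to be found in the camera images.
- vent: White and navy furnace vent unit fixed to the bench, 190 x 270 mm, 105 mm high, with two upright white side cheeks (6 mm thick, up to 230 mm high, 264 mm apart) behind the hinge. Origin on the bench straight below the middle of the flap's hinge; x points from the robot's side to the rear, y along the hinge, z up. Position and yaw vary.
- flap (a joint): Angle (rad) of the aluminium flap (200 mm wide), hinged at its bottom edge, leaning back (unit's +x) when open. 0 = upright, grows as it leans back; starts at 0.46 to 0.64, where friction holds it; 2 to 6 N at the ring swing it. Let go near shut but not caught, a spring swings it open to above 0.3. Shut, it reads between 0 and 0.24, differently each time; caught means below 0.26 and staying.
- ring (a point): Centre of the red ring eye standing on the middle of the flap's top edge, in the flap's plane, 145 mm from the hinge line. Ring of 6 mm round bar, 25 mm inner, 37 mm outer diameter; its hole runs along the hinge line (the unit's y), so the hook enters sideways, along y. When the flap is upright its centre is 265 mm above the bench.
- flap_hinge (a point): Point on the hinge line, half-way along, 120 mm above the bench; axes as vent. At the flap's left (+y) edge is an adjustable sprung-ball catch: near the end the pull at the ring rises to 6 to 11 N, falls as the ball is passed, and the flap runs on about 8 mm to a hard stop and is held. The stop's place varies by 33 mm at the ring and is not measured: pull until it is felt.
- pole_grip (a point): Centre of the pole's yellow square grip (20 x 20 mm, 150 mm long), within 5 mm of its balance point. Pole: 120 to 210 g, 290 mm long. x runs along the pole to the hook, y is the way the hook's pin points, z up. In the rest it lies level, 55 mm above the bench; the grip's middle 90 mm, between the forks, is free for fingers.
- pole_hook (a point): Middle of the hook's pin: 170 mm ahead of pole_grip along the pole's x and 18 mm to its +y, at the same height; axes as pole_grip. A 7 mm steel rod runs from the grip to x = 170 mm, bends square to +y, runs 34 mm and ends in a small nib turned 6 mm back towards the grip (tip at y = 41 mm).
- rest: Fixed pole rest: black base 160 x 90 x 8 mm with two grey forks 10 mm thick at x = -55 and +55 mm. Each fork has a 24 mm slot, floor 45 mm above the bench, walls to 63 mm and flared lips to 80 mm. Origin on the bench under its middle, x along the pole. Position and yaw vary.
- rest_seat (a point): Where pole_grip's centre lies when the pole is seated: 55 mm above the bench, axes as rest.
- crucible: Bystander: terracotta-coloured cup, 60 mm wide, 45 mm high, origin under its centre. Leave alone.
- jar: Bystander: amber jar with black cap, 44 mm wide, 60 mm high, origin under its centre. Leave alone.
- wrench: Bystander: steel wrench 140 mm long lying on the bench, origin under its middle. Leave alone.

How it is judged:
By the outcome, as a careful person would: the job done as asked, in the order asked, and still so for the second after the job is handed in, with the robot touching nothing.
It also fails if it takes over 72 s, if anything falls off the work surface, if the arm or the gripper's body presses on something with over 40 N, if the wrist force passes 120 N, or if a joint passes its speed limit or range.

## Working session

There is one attempt and no reset: what is moved stays moved. The work goes in short steps, Python scripts to look and compute and a shell command to move; the robot and the scene stay as the last step left them, time stands still between calls to the robot, and variables do not carry over. Pictures are saved under pics/ and viewed, and the job is handed in when it is done.

```bash
ls; mkdir -p pics
cat > h.py <<'E'
from plant import *
import numpy as np, cv2
from scipy.spatial.transform import Rotation as R
def K(c):
    f=c["image"].shape[0]/2/np.tan(np.radians(c["fovy"])/2)
    return f,c["cx"],c["cy"],c["k1"]
def ext(c,st=None):
    if "rvec" in c:
        Rm=cv2.Rodrigues(np.array(c["rvec"],float))[0]; t=np.array(c["tvec"],float).ravel()
        return Rm.T,-Rm.T@t  # cam->world
    T=np.array(c["T_tool_cam"]); Rt=R.from_quat(st["tool_rot"]).as_matrix()
    return Rt@T[:3,:3], Rt@T[:3,3]+np.array(st["ee_pos"])
def slopes(c,px):
    f,cx,cy,k1=K(c); d=(np.atleast_2d(px).astype(float)-[cx,cy])/f
    s=d.copy()
    for _ in range(20): s=d/(1+k1*(s**2).sum(1,keepdims=True))
    return s
def rays(c,px,st=None):
    Rw,o=ext(c,st); s=slopes(c,px); return o,(np.c_[s,np.ones(len(s))])@Rw.T
def onplane(c,px,z,st=None):
    o,d=rays(c,px,st); return o+d*((z-o[2])/d[:,2])[:,None]
def cloud(c,st=None):
    h,w=c["z_map"].shape; v,u=np.mgrid[:h,:w]; px=np.c_[u.ravel(),v.ravel()]
    Rw,o=ext(c,st); s=slopes(c,px); z=c["z_map"].ravel()[:,None]
    P=(np.c_[s,np.ones(len(s))]*z)@Rw.T+o
    P[z[:,0]<=0]=np.nan
    return P.reshape(h,w,3)
def proj(c,P,st=None):
    Rw,o=ext(c,st); q=(np.atleast_2d(P)-o)@Rw; s=q[:,:2]/q[:,2:]; f,cx,cy,k1=K(c)
    return s*(1+k1*(s**2).sum(1,keepdims=True))*f+[cx,cy]
E
python3 - <<'E'
from h import *
import pickle
st=read_state(); print(st)
for n in ("scene","top","wrist"):
    c=read_camera(n); pickle.dump((c,st),open(n+"0.pkl","wb")); cv2.imwrite(f"pics/{n}0.png",c["image"])
    print(n,{k:v for k,v in c.items() if k not in("image","z_map")})
E
```

```text
pics
{'clock': 0.0, 'joint_positions': array([ 1.47819608,  0.50183649, -0.42679973,  1.55141415,  0.22077374,
        1.13829377, -0.21029412]), 'joint_vel': array([-1.76997584e-03, -8.37567559e-05,  2.05369887e-04, -1.11351301e-04,
        1.28934469e-03, -2.14765400e-04,  1.21266018e-03]), 'tau': array([ 3.55630727e-04, -5.66600668e+01, -5.81593618e+00, -2.79110044e+01,
       -6.86205737e-02,  3.10895406e-02,  2.14985530e-04]), 'ee_pos': array([ 0.22625714, -0.60898439,  0.40370081]), 'tool_rot': array([-0.58018912,  0.40414438, -0.40308042,  0.58101125]), 'wrist_force': array([-0.44430419, -0.02575491, -0.0529744 ]), 'ft_torque': array([0.03531986, 0.00264124, 0.01172005]), 'opening': 0.9986778614272819}
scene {'fovy': 45.895496038151364, 'cx': 255.16907777232592, 'cy': 190.58538422827385, 'k1': -0.16857771995547505, 'rvec': array([ 0.62847218,  2.61546794, -1.17644409]), 'tvec': array([ 0.49287933, -0.0324159 ,  1.37126794])}
top {'fovy': 43.51799957505966, 'cx': 252.289090163063, 'cy': 182.2708508752417, 'k1': -0.10886963550012825, 'rvec': array([ 2.09461865, -2.12531755,  0.19602648]), 'tvec': array([0.00777517, 0.5658765 , 1.23025903])}
wrist {'fovy': 61.95581087896313, 'cx': 259.4651824067792, 'cy': 198.0961331205519, 'k1': -0.06674378213429208, 'T_tool_cam': array([[ 9.99999737e-01, -5.55388682e-04, -4.66969670e-04,
        -2.84468816e-04],
       [ 3.02124838e-04, -2.66420830e-01,  9.63856758e-01,
         1.97498816e-02],
       [-6.59725582e-04, -9.63856645e-01, -2.66420592e-01,
         7.24063823e-02],
       [ 0.00000000e+00,  0.00000000e+00,  0.00000000e+00,
         1.00000000e+00]])}
```

View pics/scene0.png

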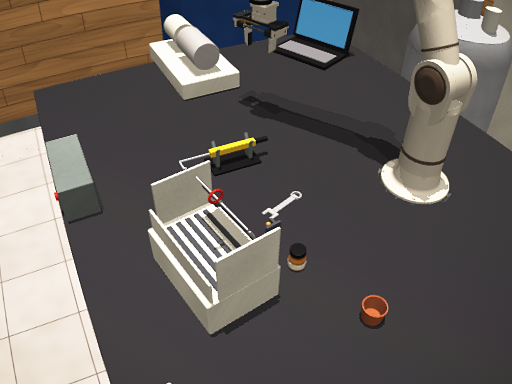

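View pics/top0.png

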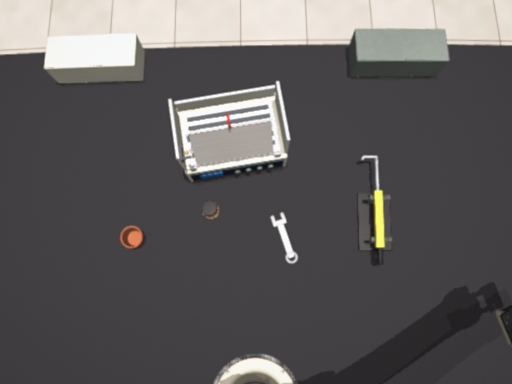

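View pics/wrist0.png

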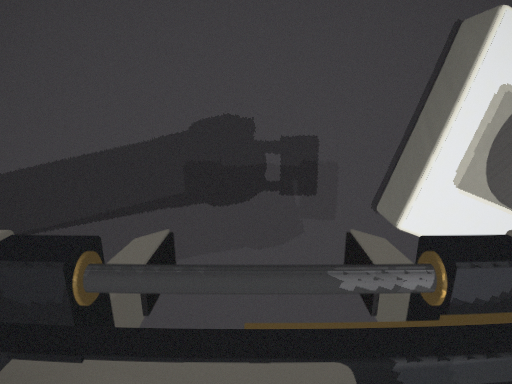

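The top view shows the pole in its rest at (380,218), with the hook at (371,157) pointing ahead and its pin to the left. The vent is at (230,130) with the ring at (229,120), and its catch side is on the left. The bystanders are the wrench (285,240), jar (210,210) and crucible (132,238).

```bash
cat > m.py <<'E'
from h import *
import pickle
for n in ("top","scene"):
    c,st=pickle.load(open(n+"0.pkl","rb")); P=cloud(c); im=c["image"]; hsv=cv2.cvtColor(im,cv2.COLOR_BGR2HSV)
    H,S,V=[hsv[...,i].astype(int) for i in range(3)]
    ym=(H>22)&(H<35)&(S>150)&(V>90)
    k,l,s,ce=cv2.connectedComponentsWithStats(ym.astype(np.uint8)); i=1+np.argmax(s[1:,4]); ym=l==i
    v,u=np.nonzero(ym); px=np.c_[u,v]
    print(n,"yellow n",len(u),px.mean(0))
    Q=P[ym]; Q=Q[np.isfinite(Q).all(1)]; print(" z pct",np.percentile(Q[:,2],[5,50,95]))
    top=Q[(Q[:,2]>0.058)&(Q[:,2]<.072)]
    W=onplane(c,px,0.065); (cx,cy),(w,h),a=cv2.minAreaRect((W[:,:2]*1000).astype(np.float32)); print(" rect plane",cx,cy,w,h,a)
    (cx,cy),(w,h),a=cv2.minAreaRect((top[:,:2]*1000).astype(np.float32)); print(" rect depth",cx,cy,w,h,a)
    rm=((H<6)|(H>174))&(S>150)&(V>70)
    v,u=np.nonzero(rm); 
    for i,(x) in enumerate([0]):
        k,l,s,ce=cv2.connectedComponentsWithStats(rm.astype(np.uint8))
        for j in range(1,k):
            if s[j,4]>8:
                q=P[l==j]; q=q[np.isfinite(q).all(1)]; print(" red",s[j],ce[j],np.nanmedian(q,0) if len(q) else None, np.ptp(q,0) if len(q) else None)
    cv2.imwrite(f"pics/{n}_crop.png",cv2.resize(im[60:270,140:420] if n=="top" else im[120:320,130:320],None,fx=2.8,fy=2.8,interpolation=cv2.INTER_CUBIC))
E
python3 m.py
```

```text
top yellow n 76 [374.81578947 217.84210526]
 z pct [0.04638095 0.05638748 0.06661628]
 rect plane 464.90283203125 -321.8944091796875 5.29362678527832 98.00048828125 86.66027069091797
 rect depth 464.85479736328125 -323.72906494140625 2.982966184616089 97.56302642822266 89.1389389038086
 red [228 118   2   9  13] [228.53846154 121.84615385] [0.66674459 0.04918225 0.26272581] [0.01535429 0.00261519 0.01230006]
scene yellow n 218 [231.         144.91284404]
 z pct [0.05966463 0.06507765 0.0681545 ]
 rect plane 464.4270935058594 -332.0440673828125 24.955089569091797 150.4276885986328 88.3922119140625
 rect depth 463.84381103515625 -332.3652038574219 150.27398681640625 28.33123016357422 0.3630373775959015
 red [208 188  15  16 108] [215.18518519 195.55555556] [0.6771963  0.05317534 0.25147935] [0.13872323 0.29763915 0.27069887]
 red [ 54 192   5   8  22] [ 56.13636364 195.81818182] [ 0.99641394 -0.3314012   0.06947531] [0.01011173 0.04763008 0.04222912]
```

Run:
```python
from h import *
import pickle
c,st=pickle.load(open("top0.pkl","rb")); P=cloud(c); im=c["image"]
hsv=cv2.cvtColor(im,cv2.COLOR_BGR2HSV); print(hsv[205:230:8,374:386])
m=cv2.inRange(hsv,(18,120,60),(40,255,255))
k,l,s,ce=cv2.connectedComponentsWithStats(m); 
for j in range(1,k):
  if s[j,4]>40:
    v,u=np.nonzero(l==j); W=onplane(c,np.c_[u,v],0.065); print(s[j],ce[j],cv2.minAreaRect((W[:,:2]*1000).astype(np.float32)))
    # centreline per row at top-face only
    b=im[...,2]>180
    q=P[(l==j)&b]; print(np.nanmedian(q,0), cv2.fitLine((q[np.isfinite(q).all(1)]).astype(np.float32),cv2.DIST_HUBER,0,.01,.01).ravel())
# hook rod/pin: bright light pixels z approx 0.055
x=P[...,0];y=P[...,1];z=P[...,2]
g=im.min(2)>110
hm=g&(x>.54)&(x<.72)&(y<-.25)&(y>-.40)
v,u=np.nonzero(hm); W=onplane(c,np.c_[u,v],0.0585)
for r in range(v.min(),v.max()+1):
    w=W[v==r]
    if len(w): print(r,np.round(w[:,0].mean()*1000,1),np.round([w[:,1].min()*1000,w[:,1].max()*1000],1),u[v==r].min(),u[v==r].max())
```

```text
[[[ 23 174 132]
  [ 27 162 210]
  [ 30 139 249]
  [ 30 134 251]
  [ 30 135 250]
  [ 30 135 250]
  [ 30 136 250]
  [ 30 136 251]
  [ 30 140 234]
  [ 29 101 136]
  [160  10  78]
  [170  10  80]]

 [[ 24 168 109]
  [ 29 152 185]
  [ 30 136 249]
  [ 30 132 251]
  [ 30 135 250]
  [ 30 135 250]
  [ 30 135 250]
  [ 30 138 250]
  [ 30 145 236]
  [ 28 125 157]
  [ 18  36  91]
  [173  13  81]]

 [[ 25 161 100]
  [ 29 156 190]
  [ 30 140 249]
  [ 30 133 251]
  [ 30 134 250]
  [ 30 135 250]
  [ 30 136 250]
  [ 30 136 250]
  [ 30 141 245]
  [ 30 133 202]
  [ 28  73 116]
  [170   9  81]]

 [[ 22 162  82]
  [ 25 167 151]
  [ 28 155 226]
  [ 30 137 250]
  [ 30 133 250]
  [ 30 133 249]
  [ 30 135 250]
  [ 30 135 250]
  [ 30 135 250]
  [ 30 137 226]
  [ 29  88 130]
  [  0   6  81]]]
[373 190  12  59 554] [378.31046931 218.89530686] ((461.2767333984375, -330.2045593261719), (26.632680892944336, 153.5439910888672), 88.50401306152344)
[ 0.46044277 -0.33225256  0.06435383] [ 0.9995363  -0.03042205 -0.0013557   0.4612456  -0.33257467  0.06373135]
155 635.8 [-337.  -301.4] 363 376
156 633.0 [-339.5 -298.5] 
[... 463 characters left out ...]
39.7 -331.5] 375 378
171 591.1 [-339.5 -331.3] 375 378
172 588.4 [-339.3 -331.1] 375 378
173 585.6 [-339.1 -331. ] 375 378
174 582.9 [-338.9 -330.8] 375 378
175 580.1 [-338.8 -330.6] 375 378
176 577.4 [-338.6 -330.4] 375 378
177 574.6 [-338.4 -330.2] 375 378
178 571.9 [-338.2 -330.1] 375 378
179 569.1 [-338.  -329.9] 375 378
180 566.4 [-337.9 -329.7] 375 378
181 563.7 [-337.7 -329.5] 375 378
182 560.9 [-337.5 -332.1] 376 378
183 558.2 [-337.3 -331.9] 376 378
184 555.4 [-339.9 -331.7] 376 379
185 552.7 [-339.7 -331.6] 376 379
186 550.0 [-339.5 -331.4] 376 379
187 547.2 [-339.3 -331.2] 376 379
188 544.5 [-339.1 -331. ] 376 379
189 541.8 [-339.  -330.9] 376 379
190 539.1 [-338.8 -330.7] 376 379
```

View pics/top_crop.png

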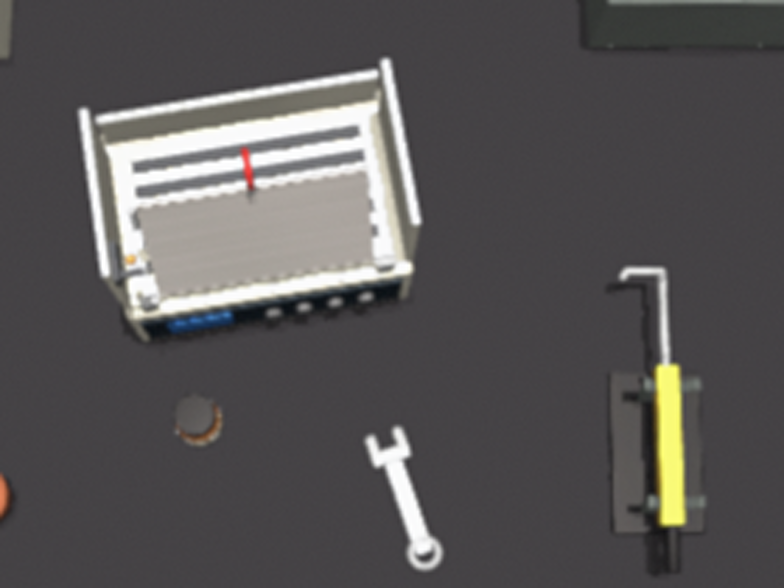

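View pics/scene_crop.png

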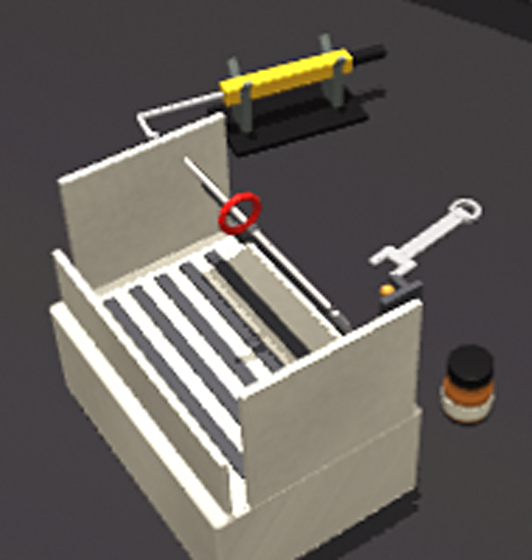

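Run:
```python
from h import *
import pickle
ct,_=pickle.load(open("top0.pkl","rb")); cs,_=pickle.load(open("scene0.pkl","rb"))
P=cloud(ct); z=P[...,2]
reg=(P[...,0]>.5)&(P[...,0]<.85)&(P[...,1]>-.15)&(P[...,1]<.25)
m=(reg&(z>.222)&(z<.236)).astype(np.uint8)
k,l,s,ce=cv2.connectedComponentsWithStats(m,connectivity=8)
for j in range(1,k):
    if s[j,4]>20:
        q=P[l==j]; vx,vy,x0,y0=cv2.fitLine(q[:,:2].astype(np.float32),cv2.DIST_HUBER,0,.001,.01).ravel()
        print(s[j],np.round(q.mean(0),4),"dir deg",np.degrees(np.arctan2(vy,vx)),"ext",q.min(0).round(4),q.max(0).round(4))
# scene cheek too
Ps=cloud(cs); zs=Ps[...,2]; reg=(Ps[...,0]>.5)&(Ps[...,0]<.85)&(Ps[...,1]>-.15)&(Ps[...,1]<.25)
m=(reg&(zs>.224)&(zs<.236)).astype(np.uint8); k,l,s,ce=cv2.connectedComponentsWithStats(m,connectivity=8)
for j in range(1,k):
    if s[j,4]>20:
        q=Ps[l==j]; vx,vy,x0,y0=cv2.fitLine(q[:,:2].astype(np.float32),cv2.DIST_HUBER,0,.001,.01).ravel()
        print("sc",s[j],np.round(q.mean(0),4),np.degrees(np.arctan2(vy,vx)))
# ring: rays
def redc(c,box):
    h=cv2.cvtColor(c["image"],cv2.COLOR_BGR2HSV); m=((h[...,0]<8)|(h[...,0]>170))&(h[...,1]>120)&(h[...,2]>60)
    M=np.zeros_like(m); M[box[0]:box[1],box[2]:box[3]]=m[box[0]:box[1],box[2]:box[3]]; v,u=np.nonzero(M); return np.c_[u,v]
a=redc(cs,(180,215,200,235)); (ex,ey),ax,an=cv2.fitEllipse(cv2.convexHull(a.astype(np.int32))); print("scene ring ellipse",ex,ey,ax,an,a.mean(0))
b=redc(ct,(105,140,215,245)); print("top ring px",b.mean(0),b.min(0),b.max(0))
bc=[(b[:,0].min()+b[:,0].max())/2,(b[:,1].min()+b[:,1].max())/2]
bc=cv2.minAreaRect(b.astype(np.float32)); print(bc)
o1,d1=rays(cs,[[ex,ey]]); o2,d2=rays(ct,[bc[0]])
A=np.c_[d1[0],-d2[0]]; t=np.linalg.lstsq(A,o2-o1,rcond=None)[0]; p1=o1+d1[0]*t[0];p2=o2+d2[0]*t[1]; print("ring",p1,p2)
for n,c,x in(("t",ct,b),("s",cs,a)):
    Q=cloud(c)[x[:,1],x[:,0]]; Q=Q[np.isfinite(Q).all(1)];Q=Q[(Q[:,2]>.2)]; print(n,np.median(Q,0),Q.min(0),Q.max(0))
# flap: top image grey points
m=reg=(P[...,0]>.56)&(P[...,0]<.72)&(P[...,1]>-.04)&(P[...,1]<.13)&(z>.135)&(z<.235)
q=P[m]; mu=np.median(q,0); u_,s_,vt=np.linalg.svd(q-q.mean(0),full_matrices=False); print("flap n",len(q),vt[2],q.mean(0),s_)
```

```text
[277  81  13  60 175] [ 0.7034 -0.0779  0.2291] dir deg 8.652564 ext [ 0.6316 -0.0907  0.2224] [ 0.7814 -0.0654  0.2347]
[168  99  13  61 179] [0.6634 0.1832 0.2294] dir deg 8.80323 ext [0.5912 0.1651 0.2221] [0.7388 0.1979 0.2356]
[186 120  86  18 348] [0.6635 0.0498 0.2278] dir deg -81.22591 ext [ 0.6442 -0.0491  0.222 ] [0.6819 0.1538 0.236 ]
[180 153  12   9  43] [0.5934 0.1541 0.2292] dir deg -86.39777 ext [0.5848 0.1401 0.2221] [0.6044 0.1656 0.2354]
sc [151 160  59  28 249] [ 0.7096 -0.0758  0.2288] 8.908215
sc [196 176  16  17  45] [ 0.6781 -0.0152  0.2305] -81.03698
sc [219 200  33  33  96] [0.6592 0.104  0.2301] -80.90583
sc [215 217  66  47 420] [0.6544 0.1794 0.2293] 12.281872
scene ring ellipse 215.2470245361328 195.72132873535156 (13.019402503967285, 17.561866760253906) 45.40327453613281 [215.31147541 195.68032787]
top ring px [227.82142857 119.10714286] [226 113] [229 126]
((227.80770874023438, 119.46153259277344), (13.271717071533203, 2.2326252460479736), 82.87498474121094)
ring [0.67770036 0.05180521 0.25054426] [0.67714178 0.05218286 0.250377  ]
t [0.67163994 0.05094892 0.26376297] [0.65978031 0.04839504 0.25347192] [0.69043877 0.05587961 0.26829252]
s [0.67864124 0.05340527 0.25137526] [ 0.65996874 -0.00388712  0.21076944] [0.69525219 0.05890404 0.26907955]
flap n 2200 [-0.88052303 -0.13596675  0.45408394] [0.64285296 0.04459855 0.18618125] [2.34573613 1.4954382  0.07403355]
```

```bash
cat >> h.py <<'E'
def plan(target_p,yaw,pitch=0.0,flip=False,st=None,ref=None):
    """target grasp point, pole yaw/pitch(deg; hook-down +) -> rows delta in tool frame; flip: tool x=-pole y"""
    st=st or read_state()
    a,b=np.radians(yaw),np.radians(pitch)
    px=np.array([np.cos(a)*np.cos(b),np.sin(a)*np.cos(b),-np.sin(b)]); py=np.array([-np.sin(a),np.cos(a),0]); pz=np.cross(px,py)
    s=-1 if flip else 1
    Rt=np.c_[s*py,-pz,np.cross(s*py,-pz)]
    tcp=np.array(target_p)-Rt[:,1]*0.159
    p0,R0=(np.array(st["ee_pos"]),R.from_quat(st["tool_rot"]).as_matrix()) if ref is None else ref
    return R0.T@(tcp-p0)*1000, np.degrees(R.from_matrix(R0.T@Rt).as_rotvec())
def show():
    st=read_state(); Rt=R.from_quat(st["tool_rot"]).as_matrix()
    print("t",round(st["clock"],2),"grasp",np.round(np.array(st["ee_pos"])+Rt[:,1]*.159,4),"F",np.round(st["wrist_force"],2),"M",np.round(st["ft_torque"],2),"open",round(st["opening"]*91.8,1),"q",np.round(st["joint_positions"],2))
    return st
E
python3 - <<'E'
from h import *
st=show(); print(R.from_quat(st["tool_rot"]).as_matrix().round(3))
for f in(False,True): print(f,[np.round(x,1) for x in plan((.476,-.332,.20),-1.7,0,f)])
E
```

```text
t 0.15 grasp [ 0.2262 -0.6088  0.2449] F [0.06 0.39 0.27] M [-0.04  0.04 -0.01] open 91.8 q [ 1.48  0.5  -0.43  1.55  0.22  1.14 -0.21]
[[ 0.348 -0.     0.937]
 [-0.937  0.001  0.348]
 [-0.001 -1.     0.   ]]
False [array([-172.6,   45.2,  330.6]), array([-1.000e-01, -1.579e+02, -0.000e+00])]
True [array([-172.6,   45.2,  330.6]), array([ 0. , 22.1, -0.1])]
```

```bash
python3 -m inch '[[[-18,9,34,0,2.5,0,70],[-36,18,68,0,5,0,70],[-54,27,102,0,7.5,0,70],[-72,36,136,0,10,0,70],[-90,45,170,0,12.5,0,70],[-108,54,204,0,15,0,70],[-126,63,238,0,18,0,70],[-144,70,272,0,21,0,70]]]' 60
python3 - <<'E'
from h import *
st=show()
print([np.round(x,1) for x in plan((.476,-.332,.16),-1.7,0,True)])
E
```

```text
clock: 0.82
ee_pos: [0.4318, -0.3779, 0.3339]
tool_rot: [-0.497, 0.504, -0.503, 0.497]
wrist_force: [0.5, -0.9, -0.3]
opening: 0.758
t 0.82 grasp [ 0.4317 -0.3778  0.1749] F [ 0.46 -0.86 -0.32] M [ 0.04 -0.01 -0.04] open 69.6 q [ 1.01  0.45 -0.43  1.81  0.23  0.93 -1.1 ]
[array([-46.5,  14.9,  43.5]), array([ 0. ,  0.9, -0. ])]
```

```bash
python3 -m inch '[[[-20,8,18,0,0.5,0,60],[-34,15,33,0,0.9,0,60],[-46,15,43,0,0.9,0,60],[-46,15,43,0,0.9,0,60],[-46,15,43,0,0.9,0,60],[-46,15,43,0,0.9,0,60],[-46,15,43,0,0.9,0,60],[-46,15,43,0,0.9,0,60]]]'
python3 - <<'E'
from h import *
import pickle
st=show(); c=read_camera("wrist"); pickle.dump((c,st),open("w1.pkl","wb")); cv2.imwrite("pics/w1.png",c["image"])
h=cv2.cvtColor(c["image"],cv2.COLOR_BGR2HSV); m=cv2.inRange(h,(20,110,60),(40,255,255)); v,u=np.nonzero(m)
W=onplane(c,np.c_[u,v],.065,st); print(len(u),cv2.minAreaRect((W[:,:2]*1000).astype(np.float32)))
Q=cloud(c,st)[m>0]; Q=Q[np.isfinite(Q).all(1)]; t=Q[Q[:,2]>.06]; print(np.median(t,0),cv2.minAreaRect((t[:,:2]*1000).astype(np.float32)),cv2.fitLine(t[:,:2].astype(np.float32),cv2.DIST_HUBER,0,.001,.01).ravel())
E
```

```text
clock: 1.48
ee_pos: [0.4736, -0.3356, 0.3199]
tool_rot: [0.493, -0.507, 0.507, -0.492]
wrist_force: [0.2, 0.4, -0.1]
opening: 0.652
t 1.48 grasp [ 0.4736 -0.3357  0.1609] F [ 0.17  0.41 -0.15] M [ 0.04 -0.02 -0.02] open 59.9 q [ 0.91  0.48 -0.43  1.8   0.25  0.91 -1.23]
3757 ((382.3951416015625, -378.6188049316406), (286.78875732421875, 188.19598388671875), 48.90437698364258)
[ 0.48661093 -0.33418235  0.06584641] ((465.02532958984375, -329.4904479980469), (88.3121337890625, 140.67666625976562), 60.60513687133789) [ 0.9393836 -0.342868   0.4705541 -0.3361878]
```

View pics/w1.png

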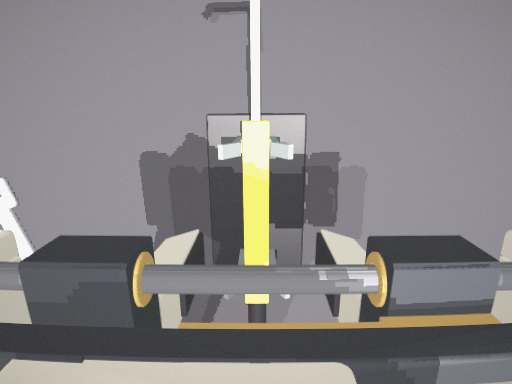

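The wrist view shows the grip spanning columns 243-270 and rows 122-303, running straight up the image between the open fingers.

Run:
```python
from h import *
import pickle
c,st=pickle.load(open("w1.pkl","rb"))
print(onplane(c,[[256.5,122],[256.5,303],[255,40]],.065,st), onplane(c,[[255,40]],.0585,st))
h=cv2.cvtColor(c["image"],cv2.COLOR_BGR2HSV); m=cv2.inRange(h,(20,110,60),(40,255,255))
for r in(124,135,165,190,210,225,240,300):
    u=np.nonzero(m[r,200:310])[0]+200; w=onplane(c,[[u.min(),r],[u.max(),r]],.065,st); print(r,u.min(),u.max(),w.mean(0).round(4))
print([np.round(x,1) for x in plan((.476,-.332,.055),-1.7,0,True)])
```

```text
[[ 0.5375558  -0.33495295  0.065     ]
 [ 0.3888582  -0.33013354  0.065     ]
 [ 0.59257641 -0.33568429  0.065     ]] [[ 0.59386745 -0.33563957  0.0585    ]]Traceback (most recent call last):
  File "<stdin>", line 7, in <module>
    return umr_minimum(a, axis, None, out, keepdims, initial, where)
ValueError: zero-size array to reduction operation minimum which has no identity
```

Run:
```python
from h import *
show();print([np.round(x,1) for x in plan((.477,-.3325,.055),-1.8,0,True)])
```

```text
t 1.53 grasp [ 0.4738 -0.3355  0.1609] F [-0.45 -0.46 -0.24] M [ 0.04  0.05 -0.  ] open 59.9 q [ 0.9   0.48 -0.43  1.8   0.25  0.91 -1.23]
[array([ -3. , 105.9,   3.1]), array([0. , 0.1, 0. ])]
```

```bash
python3 -m inch '[[[-3,30,3,0,0,0,60],[-3,60,3,0,0,0,60],[-3,90,3,0,0,0,60],[-3,100,3,0,0,0,60],[-3,106,3,0,0,0,60],[-3,106,3,0,0,0,60],[-3,106,3,0,0,0,60],[-3,106,3,0,0,0,60]]]'; python3 -c "
from h import *
show()"
```

```text
clock: 2.2
ee_pos: [0.4787, -0.3317, 0.2155]
tool_rot: [0.493, -0.506, 0.508, -0.494]
wrist_force: [1.0, -0.4, 0.1]
opening: 0.654
t 2.2 grasp [ 0.4791 -0.332   0.0565] F [ 0.95 -0.42  0.08] M [-0.01 -0.01 -0.05] open 60.0 q [ 0.85  0.63 -0.37  1.85  0.33  0.72 -1.31]
```

Close on the grip with 60 N.

```bash
python3 -m inch '[[[0,0,0,0,0,0,0],[0,0,0,0,0,0,0],[0,0,0,0,0,0,0],[0,0,0,0,0,0,0],[0,0,0,0,0,0,0],[0,0,0,0,0,0,0],[0,0,0,0,0,0,0],[0,0,0,0,0,0,0]]]' 60; python3 -c "
from h import *
show()"
```

```text
clock: 2.87
ee_pos: [0.4777, -0.3317, 0.2138]
tool_rot: [0.493, -0.506, 0.507, -0.493]
wrist_force: [-0.7, -1.7, -1.1]
opening: 0.208
t 2.87 grasp [ 0.4778 -0.3319  0.0548] F [-0.74 -1.75 -1.12] M [-0.41  0.05  0.09] open 19.1 q [ 0.85  0.63 -0.37  1.85  0.33  0.72 -1.31]
```

```bash
python3 -m inch '[[[0,-8,0,0,0,0,0],[0,-30,0,0,0,0,0],[0,-65,0,0,0,0,0],[0,-100,0,0,0,0,0],[0,-135,0,0,0,0,0],[0,-170,0,0,0,0,0],[0,-200,0,0,0,0,0],[0,-220,0,0,0,0,0]]]'
python3 - <<'E'
from h import *
st=show()
# vent frame
ux=np.array([.988,.153,0]); ring=np.array([.677,.052,.250])
yaw=8.8; uy=np.array([-ux[1],ux[0],0])
# grasp->pin: 155 ahead, 18 y ; pin target: ring - 55mm uy, first higher
for dz,dy in((.05,-.06),(0,-.06)):
    g=ring+uy*(dy-.018)-ux*.155+[0,0,dz]; print(g,[np.round(x,1) for x in plan(g,yaw,0,True)])
E
```

```text
clock: 3.53
ee_pos: [0.4783, -0.3303, 0.4378]
tool_rot: [0.493, -0.505, 0.508, -0.494]
wrist_force: [1.3, -1.2, -1.0]
opening: 0.213
t 3.53 grasp [ 0.4788 -0.3306  0.2788] F [ 1.33 -1.18 -0.99] M [-0.01 -0.06  0.01] open 19.5 q [ 0.93  0.35 -0.47  1.69  0.17  1.14 -1.18]
[ 0.535794 -0.048779  0.3     ] [array([-282.9,  -21.5,   50.4]), array([ -0.2, -10.3,   0.1])]
[ 0.535794 -0.048779  0.25    ] [array([-283. ,   28.5,   50.2]), array([ -0.2, -10.3,   0.1])]
```

```bash
python3 -m inch '[[[-20,-8,5,0,-1.5,0,0],[-56,-21,10,0,-3,0,0],[-95,-21,18,0,-5,0,0],[-134,-21,26,0,-6,0,0],[-173,-21,34,0,-8,0,0],[-212,-21,42,0,-9,0,0],[-250,-21,50,0,-10.3,0,0],[-276,-21,50,0,-10.3,0,0]]]'; python3 -m inch '[[[-2,0,0,0,0,0,0],[-5,0,0,0,0,0,0],[-7,0,0,0,0,0,0],[-7,0,0,0,0,0,0],[-7,0,0,0,0,0,0],[-7,0,0,0,0,0,0],[-7,0,0,0,0,0,0],[-7,0,0,0,0,0,0]]]'
python3 - <<'E'
from h import *
import pickle
st=show()
for n in("scene","top","wrist"):
    st=read_state(); c=read_camera(n); pickle.dump((c,st),open(n+"2.pkl","wb"))
    im=c["image"]
    if n=="scene": im=cv2.resize(im[90:290,130:320],None,fx=3,fy=3,interpolation=cv2.INTER_CUBIC)
    if n=="top": im=cv2.resize(im[70:230,160:320],None,fx=3.7,fy=3.7,interpolation=cv2.INTER_CUBIC)
    cv2.imwrite(f"pics/{n}2.png",im)
E
```

```text
clock: 4.2
ee_pos: [0.5352, -0.0509, 0.4549]
tool_rot: [-0.538, 0.459, -0.458, 0.539]
wrist_force: [-0.2, 0.6, -0.7]
opening: 0.211
clock: 4.87
ee_pos: [0.534, -0.0504, 0.4547]
tool_rot: [0.537, -0.461, 0.461, -0.536]
wrist_force: [-0.2, -0.8, -1.7]
opening: 0.211
t 4.87 grasp [ 0.534  -0.0504  0.2957] F [-0.18 -0.76 -1.66] M [ 0.02  0.01 -0.01] open 19.4 q [ 0.59  0.28 -0.65  1.77  0.18  1.15 -1.54]
```

View pics/scene2.png

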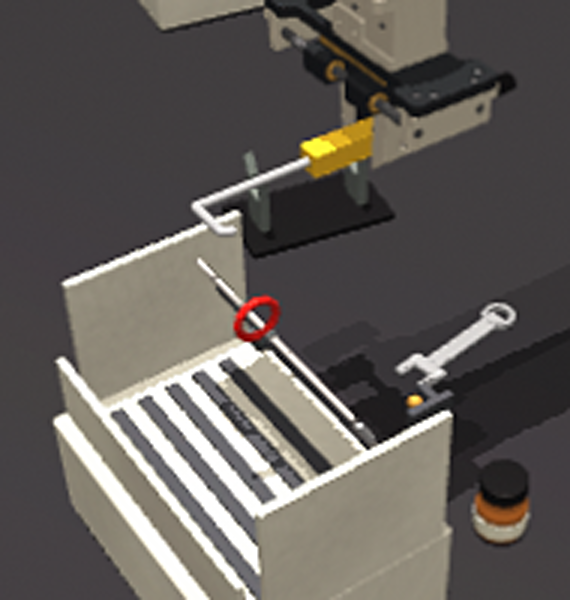

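View pics/top2.png

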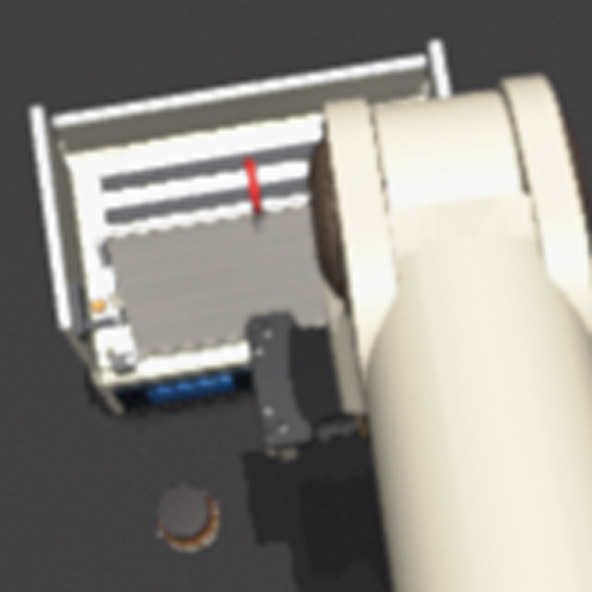

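View pics/wrist2.png

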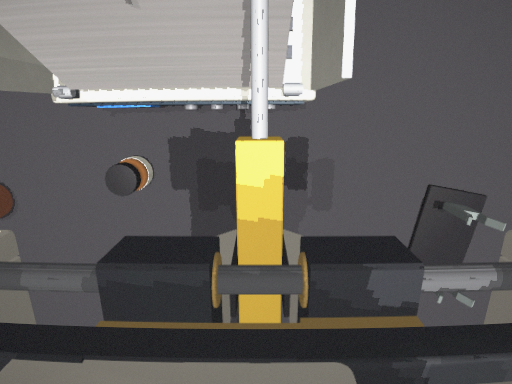

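```bash
cat >> h.py <<'E'
def pole_pts(st,off=.155):
    Rt=R.from_quat(st["tool_rot"]).as_matrix(); g=np.array(st["ee_pos"])+Rt[:,1]*.159
    py=-Rt[:,0]; pz=-Rt[:,1]; px=np.cross(py,pz)
    return g,px,py,pz
E
python3 - <<'E'
from h import *
import pickle
c,st=pickle.load(open("scene2.pkl","rb")); g,px,py,pz=pole_pts(st)
print("px",px.round(3))
cor=g+.155*px; pe=cor+.0375*py
print("pred corner, pin mid, pin end",cor.round(4),(cor+.018*py).round(4)); print(proj(c,[cor,cor+.018*py,pe,pe-.008*px, g+.06*px]))
P=cloud(c); im=c["image"]
reg=(P[...,2]>.26)&(P[...,0]>.6)&(P[...,0]<.72)&(P[...,1]<.1)&(P[...,1]>-.15)&(im.min(2)>60)
v,u=np.nonzero(reg); Q=P[reg]; print(len(u)); 
for a,b,q in zip(u,v,Q): print(a,b,q.round(3)) if b%2==0 else 0
E
```

```text
px [ 0.988  0.151 -0.   ]
pred corner, pin mid, pin end [ 0.6872 -0.0269  0.2957] [ 0.6844 -0.0091  0.2957]
[[195.26485717 158.78518837]
 [199.62454385 163.06752142]
 [204.47243692 167.82739184]
 [207.79255298 166.42869852]
 [232.68031313 143.59542312]]
183
227 144 [ 0.608 -0.04   0.3  ]
228 144 [ 0.605 -0.039  0.3  ]
229 144 [ 0.604 -0.037  0.301]
230 144 [ 0.601 -0.039  0.299]
222 146 [ 0.621 -0.037  0.301]
223 146 [ 0.619 -0.036  0.301]
224 146 [ 0.616 -0.038  0.299]
225 146 [ 0.614 -0.036  0.299]
226 146 [ 0.612 -0.036  0.298]
227 146 [ 0.609 -0.036  0.298]
228 146 [ 0.608 -0.034  0.299]
229 146 [ 0.604 -0.037  0.295]
217 148 [ 0.632 -0.038  0.298]
218 148 [ 0.631 -0.036  0.299]
219 148 [ 0.629 -0.035  0.299]
220 148 [ 0.627 -0.033  0.3  ]
221 148 [ 0.625 -0.033  0.3  ]
222 148 [ 0.623 -0.033  0.299]
223 148 [ 0.62  -0.034  0.297]
224 148 [ 0.618 -0.034  0.296]
212 150 [ 0.646 -0.033  0.301]
213 150 [ 0.643 -0.034  0.3  ]
214 150 [ 0.642 -0.032  0.3  ]
215 150 [ 0.639 -0.032  0.3  ]
216 150 [ 0.637 -0.032  0.299]
217 150 [ 0.635 -0.032  0.298]
218 150 [ 0.632 -0.034  0.296]
219 1
[... 1224 characters left out ...]
15  0.3  ]
197 162 [ 0.689 -0.012  0.298]
198 162 [ 0.687 -0.011  0.298]
199 162 [ 0.686 -0.008  0.3  ]
200 162 [ 0.684 -0.006  0.301]
199 164 [ 0.688 -0.004  0.298]
200 164 [ 0.686 -0.002  0.299]
201 164 [0.685 0.002 0.301]
202 164 [0.683 0.002 0.301]
201 166 [0.686 0.004 0.297]
202 166 [0.685 0.007 0.299]
203 166 [0.683 0.006 0.298]
204 166 [0.682 0.008 0.299]
205 166 [0.68  0.011 0.301]
206 166 [0.678 0.011 0.3  ]
207 166 [0.676 0.01  0.298]
208 166 [0.674 0.012 0.299]
203 168 [0.685 0.01  0.297]
204 168 [0.683 0.01  0.296]
205 168 [0.681 0.011 0.296]
206 168 [0.678 0.011 0.295]
207 168 [0.677 0.012 0.295]
214 190 [0.68  0.052 0.268]
215 190 [0.677 0.052 0.266]
212 194 [0.686 0.056 0.262]
```

```bash
python3 -m inch '[[[0,10,1,0,0,0,0],[0,25,2,0,0,0,0],[0,38,4,0,0,0,0],[0,44,5,0,0,0,0],[0,44,5,0,0,0,0],[0,44,5,0,0,0,0],[0,44,5,0,0,0,0],[0,44,5,0,0,0,0]]]'
python3 - <<'E'
from h import *
import pickle
st=show(); g,px,py,pz=pole_pts(st); c=read_camera("scene"); pm=g+.155*px+.018*py
d=np.array([.677,.052,.2500])-pm; print("pin",pm.round(4),"to ring: px",d@px,"py",d@py,"pz",d@pz)
print(proj(c,[pm]))
cv2.imwrite("pics/s3.png",cv2.resize(c["image"][130:230,160:260],None,fx=5,fy=5,interpolation=cv2.INTER_CUBIC))
E
```

```text
clock: 5.68
ee_pos: [0.5393, -0.0487, 0.4114]
tool_rot: [-0.537, 0.46, -0.461, 0.537]
wrist_force: [-0.0, -0.2, -1.0]
opening: 0.211
t 5.68 grasp [ 0.5395 -0.0487  0.2524] F [-0.03 -0.15 -0.99] M [-0.01  0.03 -0.02] open 19.3 q [ 0.56  0.33 -0.64  1.81  0.22  1.07 -1.57]
pin [ 0.6899 -0.0073  0.2526] to ring: px -0.0037025128620321104 py 0.06052899592340396 pz -0.0025873066023639622
[[198.92901911 180.15043741]]
```

View pics/s3.png

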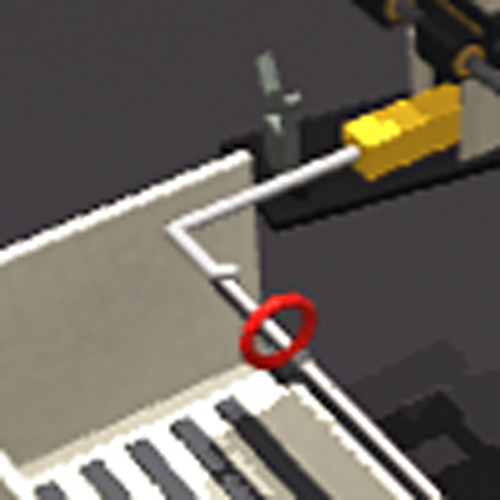

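```bash
python3 -m inch '[[[-6,1,0,0,0,0,0],[-12,1,0,0,0,0,0],[-18,1,0,0,0,0,0],[-24,1,0,0,0,0,0],[-30,1,0,0,0,0,0],[-34,1,0,0,0,0,0],[-38,1,0,0,0,0,0],[-42,1,0,0,0,0,0]]]'
python3 - <<'E'
from h import *
st=show(); g,px,py,pz=pole_pts(st); c=read_camera("scene"); pm=g+.155*px+.018*py
d=np.array([.677,.052,.2500])-pm; print("pin",pm.round(4),"to ring: px",d@px,"py",d@py,"pz",d@pz)
cv2.imwrite("pics/s4.png",cv2.resize(c["image"][150:230,170:260],None,fx=6,fy=6,interpolation=cv2.INTER_CUBIC))
E
```

```text
clock: 6.4
ee_pos: [0.5325, -0.0069, 0.4098]
tool_rot: [0.537, -0.46, 0.46, -0.537]
wrist_force: [0.2, 0.9, -0.7]
opening: 0.216
t 6.4 grasp [ 0.5325 -0.0069  0.2508] F [ 0.19  0.92 -0.71] M [-0.03  0.02  0.02] open 19.8 q [ 0.51  0.32 -0.66  1.83  0.22  1.06 -1.65]
pin [0.6829 0.0346 0.2508] to ring: px -0.003174017957004561 py 0.01810421517127949 pz -0.0007547671742737298
```

View pics/s4.png

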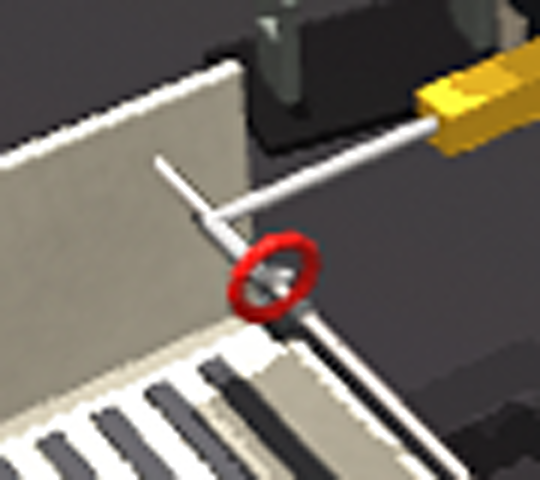

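The nib shows inside the ring at about (275,283), well centred and with no contact force. I'll go on another 18 mm.

```bash
python3 -m inch '[[[-4,0,0,0,0,0,0],[-8,0,0,0,0,0,0],[-12,0,0,0,0,0,0],[-16,0,0,0,0,0,0],[-18,0,0,0,0,0,0],[-18,0,0,0,0,0,0],[-18,0,0,0,0,0,0],[-18,0,0,0,0,0,0]]]'
python3 - <<'E'
from h import *
st=show(); g,px,py,pz=pole_pts(st); c=read_camera("scene"); pm=g+.155*px+.018*py
d=np.array([.677,.052,.2500])-pm; print("pin",pm.round(4),"to ring: px",d@px,"py",d@py,"pz",d@pz)
cv2.imwrite("pics/s5.png",cv2.resize(c["image"][150:230,170:260],None,fx=6,fy=6,interpolation=cv2.INTER_CUBIC))
E
```

```text
clock: 7.12
ee_pos: [0.5298, 0.0102, 0.4097]
tool_rot: [0.537, -0.46, 0.46, -0.537]
wrist_force: [-0.2, -0.5, -1.1]
opening: 0.214
t 7.12 grasp [0.5298 0.0102 0.2507] F [-0.15 -0.52 -1.08] M [ 0.    0.01 -0.04] open 19.7 q [ 0.48  0.31 -0.66  1.84  0.22  1.06 -1.68]
pin [0.6803 0.0516 0.2507] to ring: px -0.003186002294218591 py 0.0008719850358026661 pz -0.0007111104120014053
```

View pics/s5.png

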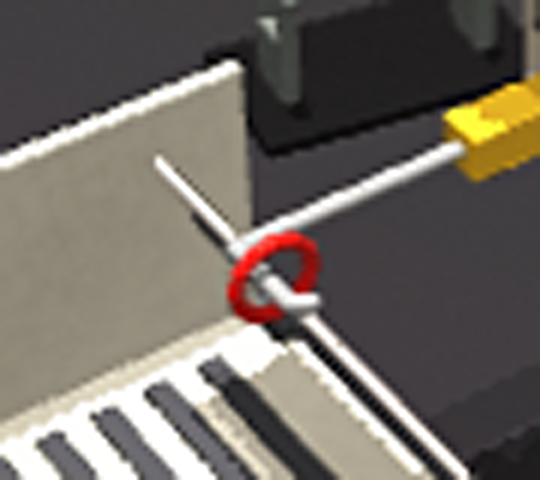

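```bash
cat > f.py <<'E'
from h import *
st=show(); g,px,py,pz=pole_pts(st); pm=g+.155*px+.018*py
hinge=np.array([.677,.052,0])-.065*np.array([.988,.153,0]); d=pm-hinge
fs=[]
print("pin unit x",round((d@[.988,.153,0])*1000,1),"y",round((d@[-.153,.988,0])*1000,1),"z",round(pm[2]*1000,1),"F along pole",round(st["wrist_force"]@px,2),"Fy",round(st["wrist_force"]@py,2),"Fz",round(st["wrist_force"][2],2), "px",px.round(3))
E
python3 -m inch '[[[0,0,-2,0,0,0,0],[0,0,-5,0,0,0,0],[0,0,-8,0,0,0,0],[0,0,-11,0,0,0,0],[0,-1,-14,0,0,0,0],[0,-2,-17,0,0,0,0],[0,-3,-19,0,0,0,0],[0,-4,-21,0,0,0,0]]]'; python3 f.py
```

```text
clock: 7.83
ee_pos: [0.509, 0.0073, 0.414]
tool_rot: [-0.537, 0.46, -0.46, 0.537]
wrist_force: [3.1, 1.4, -3.0]
opening: 0.209
t 7.83 grasp [0.5091 0.0073 0.255 ] F [ 3.07  1.41 -2.99] M [-0.   -0.42 -0.06] open 19.2 q [ 0.51  0.27 -0.67  1.88  0.19  1.05 -1.66]
pin unit x 47.2 y -0.6 z 255.1 F along pole 3.25 Fy 0.93 Fz -2.99 px [0.988 0.153 0.001]
```

```bash
python3 -m inch '[[[0,0,-1,0,0,0,0],[0,0,-2,0,0,0,0],[0,-1,-3,0,0,0,0],[0,-1,-4,0,0,0,0],[0,-1,-5,0,0,0,0],[0,-2,-6,0,0,0,0],[0,-2,-7,0,0,0,0],[0,-2,-8,0,0,0,0]]]'; python3 f.py
python3 -m inch '[[[0,0,-1,0,0,0,0],[0,0,-2,0,0,0,0],[0,0,-3,0,0,0,0],[0,-1,-4,0,0,0,0],[0,-1,-4,0,0,0,0],[0,-1,-5,0,0,0,0],[0,-1,-5,0,0,0,0],[0,-1,-5,0,0,0,0]]]'; python3 f.py
```

```text
clock: 8.5
ee_pos: [0.5011, 0.006, 0.4158]
tool_rot: [-0.537, 0.46, -0.46, 0.537]
wrist_force: [3.9, 0.9, -2.9]
opening: 0.211
t 8.5 grasp [0.5012 0.006  0.2568] F [ 3.85  0.94 -2.87] M [ 0.19 -0.65 -0.08] open 19.4 q [ 0.52  0.25 -0.68  1.9   0.18  1.05 -1.65]
pin unit x 39.2 y -0.5 z 256.8 F along pole 3.95 Fy 0.34 Fz -2.87 px [0.988 0.153 0.   ]
clock: 9.17
ee_pos: [0.4961, 0.0053, 0.4167]
tool_rot: [0.537, -0.46, 0.46, -0.537]
wrist_force: [3.5, 0.3, -1.9]
opening: 0.211
t 9.17 grasp [0.4961 0.0052 0.2577] F [ 3.47  0.27 -1.88] M [ 0.18 -0.6  -0.06] open 19.4 q [ 0.53  0.24 -0.68  1.91  0.17  1.05 -1.64]
pin unit x 34.1 y -0.6 z 257.7 F along pole 3.47 Fy -0.26 Fz -1.88 px [ 0.988  0.153 -0.   ]
```

```bash
for i in 1; do python3 -m inch '[[[0,0,-1,0,0,0,0],[0,0,-2,0,0,0,0],[0,-1,-3,0,0,0,0],[0,-1,-4,0,0,0,0],[0,-1,-4,0,0,0,0],[0,-1,-4,0,0,0,0],[0,-1,-4,0,0,0,0],[0,-1,-4,0,0,0,0]]]' >/dev/null; python3 f.py; done
```

```text
t 9.83 grasp [0.492  0.0046 0.2587] F [ 3.27  0.94 -1.54] M [ 0.14 -0.56 -0.03] open 19.2 q [ 0.53  0.23 -0.68  1.92  0.17  1.05 -1.63]
pin unit x 29.9 y -0.6 z 258.6 F along pole 3.38 Fy 0.43 Fz -1.54 px [ 0.988  0.153 -0.   ]
```

```bash
python3 -m inch '[[[0,0,-1,0,0,0,0],[0,0,-2,0,0,0,0],[0,-1,-3,0,0,0,0],[0,-1,-4,0,0,0,0],[0,-1,-4,0,0,0,0],[0,-1,-4,0,0,0,0],[0,-1,-4,0,0,0,0],[0,-1,-4,0,0,0,0]]]' >/dev/null; python3 f.py
```

```text
t 10.5 grasp [0.4881 0.004  0.2596] F [ 1.54  1.13 -1.66] M [ 0.16 -0.54 -0.06] open 19.4 q [ 0.54  0.22 -0.68  1.92  0.16  1.05 -1.63]
pin unit x 25.9 y -0.6 z 259.6 F along pole 1.7 Fy 0.88 Fz -1.66 px [ 0.988  0.153 -0.   ]
```

```bash
python3 -m inch '[[[0,0,-1,0,0,0,0],[0,0,-2,0,0,0,0],[0,-1,-3,0,0,0,0],[0,-1,-4,0,0,0,0],[0,-1,-4,0,0,0,0],[0,-1,-4,0,0,0,0],[0,-1,-4,0,0,0,0],[0,-1,-4,0,0,0,0]]]' >/dev/null; python3 f.py
```

```text
t 11.17 grasp [0.4841 0.0034 0.2606] F [ 1.91  1.72 -1.99] M [ 0.09 -0.46 -0.01] open 19.6 q [ 0.54  0.21 -0.68  1.93  0.15  1.05 -1.62]
pin unit x 21.9 y -0.6 z 260.6 F along pole 2.15 Fy 1.41 Fz -1.99 px [ 0.988  0.153 -0.001]
```

```bash
python3 -m inch '[[[0,0,-1,0,0,0,0],[0,0,-2,0,0,0,0],[0,-1,-3,0,0,0,0],[0,-1,-4,0,0,0,0],[0,-1,-4,0,0,0,0],[0,-1,-4,0,0,0,0],[0,-1,-4,0,0,0,0],[0,-1,-4,0,0,0,0]]]' >/dev/null; python3 f.py
```

```text
t 11.83 grasp [0.4803 0.0028 0.2617] F [ 3.35  0.04 -2.14] M [ 0.1  -0.53 -0.08] open 19.5 q [ 0.55  0.2  -0.68  1.94  0.15  1.05 -1.61]
pin unit x 18.1 y -0.6 z 261.7 F along pole 3.32 Fy -0.48 Fz -2.14 px [ 0.988  0.153 -0.   ]
```

```bash
python3 -m inch '[[[0,0,-1,0,0,0,0],[0,0,-2,0,0,0,0],[0,0,-3,0,0,0,0],[0,0,-4,0,0,0,0],[0,0,-4,0,0,0,0],[0,0,-4,0,0,0,0],[0,0,-4,0,0,0,0],[0,0,-4,0,0,0,0]]]' >/dev/null; python3 f.py
```

```text
t 12.5 grasp [0.4764 0.0022 0.2618] F [ 4.65  0.52 -2.03] M [ 0.17 -0.75 -0.06] open 19.4 q [ 0.55  0.19 -0.68  1.95  0.14  1.05 -1.61]
pin unit x 14.2 y -0.5 z 261.8 F along pole 4.68 Fy -0.2 Fz -2.03 px [0.988 0.153 0.   ]
```

```bash
python3 -m inch '[[[0,0,-1,0,0,0,0],[0,0,-2,0,0,0,0],[0,-0.5,-3,0,0,0,0],[0,-0.5,-3,0,0,0,0],[0,-0.5,-3,0,0,0,0],[0,-0.5,-3,0,0,0,0],[0,-0.5,-3,0,0,0,0],[0,-0.5,-3,0,0,0,0]]]' >/dev/null; python3 f.py
```

```text
t 13.17 grasp [0.474  0.0019 0.2624] F [ 6.36  2.07 -3.13] M [ 0.16 -1.11 -0.07] open 19.8 q [ 0.56  0.19 -0.68  1.95  0.13  1.05 -1.6 ]
pin unit x 11.7 y -0.5 z 262.6 F along pole 6.59 Fy 1.08 Fz -3.13 px [0.988 0.153 0.001]
```

The force is rising as the hook meets the catch ball, so I'll use smaller steps from here.

```bash
python3 -m inch '[[[0,0,-0.5,0,0,0,0],[0,0,-1,0,0,0,0],[0,0,-1.5,0,0,0,0],[0,0,-2,0,0,0,0],[0,0,-2,0,0,0,0],[0,0,-2,0,0,0,0],[0,0,-2,0,0,0,0],[0,0,-2,0,0,0,0]]]' >/dev/null; python3 f.py
```

```text
t 13.83 grasp [0.473  0.0018 0.2627] F [ 9.49  2.52 -4.57] M [ 0.35 -1.57 -0.1 ] open 19.7 q [ 0.56  0.18 -0.68  1.96  0.13  1.04 -1.6 ]
pin unit x 10.7 y -0.4 z 263.3 F along pole 9.75 Fy 1.03 Fz -4.57 px [0.988 0.153 0.004]
```

```bash
python3 -m inch '[[[0,0,-0.5,0,0,0,0],[0,0,-1,0,0,0,0],[0,0,-1.5,0,0,0,0],[0,0,-2,0,0,0,0],[0,0,-2,0,0,0,0],[0,0,-2,0,0,0,0],[0,0,-2,0,0,0,0],[0,0,-2,0,0,0,0]]]' >/dev/null; python3 f.py
```

```text
t 14.5 grasp [0.4706 0.0014 0.2626] F [ 7.03  0.8  -3.59] M [ 0.21 -1.38 -0.13] open 19.8 q [ 0.56  0.18 -0.69  1.96  0.13  1.04 -1.6 ]
pin unit x 8.3 y -0.4 z 263.0 F along pole 7.06 Fy -0.29 Fz -3.59 px [0.988 0.153 0.003]
```

```bash
python3 -m inch '[[[0,0,-0.5,0,0,0,0],[0,0,-1,0,0,0,0],[0,0,-1.5,0,0,0,0],[0,0,-2,0,0,0,0],[0,0,-2,0,0,0,0],[0,0,-2,0,0,0,0],[0,0,-2,0,0,0,0],[0,0,-2,0,0,0,0]]]' >/dev/null; python3 f.py
```

```text
t 15.17 grasp [0.4685 0.0011 0.2626] F [ 7.75  0.87 -1.84] M [ 0.25 -1.29 -0.1 ] open 19.3 q [ 0.56  0.17 -0.69  1.97  0.13  1.04 -1.59]
pin unit x 6.2 y -0.5 z 263.0 F along pole 7.79 Fy -0.32 Fz -1.84 px [0.988 0.153 0.002]
```

```bash
python3 -m inch '[[[0,0,-0.5,0,0,0,0],[0,0,-1,0,0,0,0],[0,0,-1.5,0,0,0,0],[0,0,-2,0,0,0,0],[0,0,-2,0,0,0,0],[0,0,-2,0,0,0,0],[0,0,-2,0,0,0,0],[0,0,-2,0,0,0,0]]]' >/dev/null; python3 f.py
```

```text
t 15.83 grasp [0.4657 0.0006 0.2624] F [ 3.78  1.19 -2.16] M [ 0.21 -0.95 -0.11] open 19.6 q [ 0.57  0.17 -0.69  1.97  0.12  1.04 -1.59]
pin unit x 3.3 y -0.6 z 262.4 F along pole 3.92 Fy 0.59 Fz -2.16 px [0.988 0.153 0.001]
```

Force is falling, so the ball has been passed. I'll continue to the stop.

```bash
python3 -m inch '[[[0,0,-0.5,0,0,0,0],[0,0,-1,0,0,0,0],[0,0,-1.5,0,0,0,0],[0,0,-2,0,0,0,0],[0,0,-2,0,0,0,0],[0,0,-2,0,0,0,0],[0,0,-2,0,0,0,0],[0,0,-2,0,0,0,0]]]' >/dev/null; python3 f.py
```

```text
t 16.5 grasp [4.635e-01 2.000e-04 2.622e-01] F [ 3.84  1.21 -2.02] M [ 0.11 -0.81 -0.08] open 19.5 q [ 0.57  0.16 -0.69  1.97  0.12  1.04 -1.59]
pin unit x 1.1 y -0.6 z 262.2 F along pole 3.98 Fy 0.61 Fz -2.02 px [ 0.988  0.153 -0.   ]
```

```bash
python3 -m inch '[[[0,0,-0.5,0,0,0,0],[0,0,-1,0,0,0,0],[0,0,-1.5,0,0,0,0],[0,0,-1.5,0,0,0,0],[0,0,-1.5,0,0,0,0],[0,0,-1.5,0,0,0,0],[0,0,-1.5,0,0,0,0],[0,0,-1.5,0,0,0,0]]]' >/dev/null; python3 f.py
```

```text
t 17.17 grasp [ 0.4619 -0.      0.2622] F [ 4.25 -0.21 -1.53] M [ 0.12 -0.76  0.01] open 19.5 q [ 0.57  0.16 -0.69  1.98  0.12  1.04 -1.59]
pin unit x -0.5 y -0.6 z 262.1 F along pole 4.17 Fy -0.85 Fz -1.53 px [ 0.988  0.153 -0.   ]
```

```bash
python3 -m inch '[[[0,0,-0.5,0,0,0,0],[0,0,-1,0,0,0,0],[0,0,-1.5,0,0,0,0],[0,0,-1.5,0,0,0,0],[0,0,-1.5,0,0,0,0],[0,0,-1.5,0,0,0,0],[0,0,-1.5,0,0,0,0],[0,0,-1.5,0,0,0,0]]]' >/dev/null; python3 f.py
```

```text
t 17.83 grasp [ 4.606e-01 -2.000e-04  2.622e-01] F [ 4.07  1.03 -1.63] M [ 0.21 -0.81 -0.1 ] open 19.7 q [ 0.57  0.16 -0.69  1.98  0.12  1.04 -1.58]
pin unit x -1.8 y -0.5 z 262.3 F along pole 4.18 Fy 0.4 Fz -1.63 px [0.988 0.153 0.   ]
```

```bash
python3 -m inch '[[[0,0,-0.5,0,0,0,0],[0,0,-1,0,0,0,0],[0,0,-1.5,0,0,0,0],[0,0,-1.5,0,0,0,0],[0,0,-1.5,0,0,0,0],[0,0,-1.5,0,0,0,0],[0,0,-1.5,0,0,0,0],[0,0,-1.5,0,0,0,0]]]' >/dev/null; python3 f.py
```

```text
t 18.5 grasp [ 4.598e-01 -3.000e-04  2.625e-01] F [ 6.56  0.91 -1.19] M [ 0.21 -1.15 -0.09] open 19.7 q [ 0.57  0.15 -0.69  1.98  0.11  1.04 -1.58]
pin unit x -2.6 y -0.5 z 262.7 F along pole 6.62 Fy -0.1 Fz -1.19 px [0.988 0.153 0.002]
```

```bash
python3 -m inch '[[[0,0,-0.5,0,0,0,0],[0,0,-1,0,0,0,0],[0,0,-1.5,0,0,0,0],[0,0,-1.5,0,0,0,0],[0,0,-1.5,0,0,0,0],[0,0,-1.5,0,0,0,0],[0,0,-1.5,0,0,0,0],[0,0,-1.5,0,0,0,0]]]' >/dev/null; python3 f.py
```

```text
t 19.17 grasp [ 4.594e-01 -3.000e-04  2.628e-01] F [ 9.56  2.62 -4.5 ] M [ 0.29 -1.7  -0.09] open 19.5 q [ 0.58  0.15 -0.69  1.99  0.11  1.04 -1.58]
pin unit x -3.1 y -0.4 z 263.4 F along pole 9.83 Fy 1.13 Fz -4.5 px [0.988 0.153 0.004]
```

```bash
python3 -m inch '[[[0,0,-0.5,0,0,0,0],[0,0,-1,0,0,0,0],[0,0,-1.5,0,0,0,0],[0,0,-2,0,0,0,0],[0,0,-2,0,0,0,0],[0,0,-2,0,0,0,0],[0,0,-2,0,0,0,0],[0,0,-2,0,0,0,0]]]' >/dev/null; python3 f.py
```

```text
t 19.83 grasp [ 4.588e-01 -2.000e-04  2.633e-01] F [13.28  2.39 -5.35] M [ 0.47 -2.31 -0.11] open 19.5 q [ 0.58  0.15 -0.69  1.99  0.11  1.03 -1.58]
pin unit x -3.6 y -0.2 z 264.4 F along pole 13.45 Fy 0.33 Fz -5.35 px [0.988 0.153 0.007]
```

```bash
python3 -m inch '[[[0,0,1,0,0,0,0],[0,0,3,0,0,0,0],[0,0,5,0,0,0,0],[0,0,7,0,0,0,0],[0,0,9,0,0,0,0],[0,-0.5,11,0,0,0,0],[0,-1,13,0,0,0,0],[0,-1,14,0,0,0,0]]]' >/dev/null; python3 f.py
python3 - <<'E'
from h import *
c=read_camera("scene"); st=read_state(); g,px,py,pz=pole_pts(st); pm=g+.155*px+.018*py; print(proj(c,[pm,g+.155*px,g+.155*px+.0375*py]))
P=cloud(c); h=cv2.cvtColor(c["image"],cv2.COLOR_BGR2HSV); m=((h[...,0]<8)|(h[...,0]>170))&(h[...,1]>120)&(h[...,2]>60)
v,u=np.nonzero(m[170:230,195:260]); u+=195; v+=170; el=cv2.fitEllipse(cv2.convexHull(np.c_[u,v].astype(np.int32))); print(el)
o,d=rays(c,[el[0]]); print("ring at z=.2645:",onplane(c,[el[0]],.2645))
cv2.imwrite("pics/s6.png",cv2.resize(c["image"][150:240,180:270],None,fx=6,fy=6,interpolation=cv2.INTER_CUBIC))
E
```

```text
t 20.5 grasp [0.4694 0.0011 0.2631] F [-0.48 -0.13 -1.27] M [ 0.05 -0.08 -0.01] open 19.8 q [ 0.56  0.18 -0.69  1.96  0.13  1.05 -1.6 ]
pin unit x 7.1 y -0.5 z 263.0 F along pole -0.5 Fy -0.05 Fz -1.27 px [ 0.988  0.153 -0.001]
[[238.458218   180.42667864]
 [233.64986597 175.96846442]
 [243.79597585 185.37530614]]
((237.98001098632812, 179.5982666015625), (12.17349910736084, 17.0809383392334), 45.4921875)
ring at z=.2645: [[0.62044257 0.04126468 0.2645    ]]
```

View pics/s6.png

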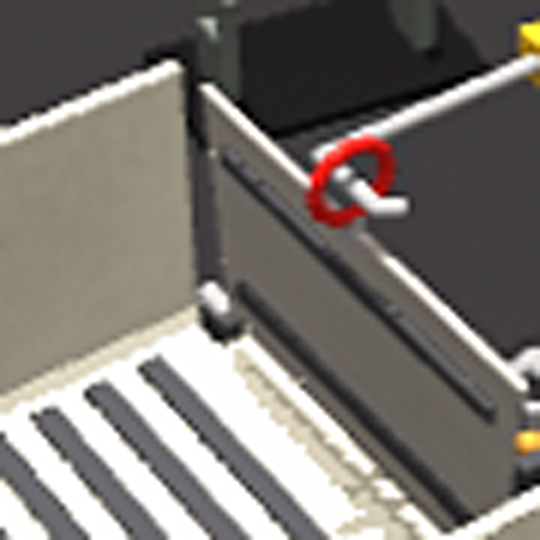

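```bash
python3 -m inch '[[[0,-0.5,1,0,0,0,0],[0,-0.5,3,0,0,0,0],[4,-0.5,3,0,0,0,0],[9,-0.5,3,0,0,0,0],[14,-0.5,3,0,0,0,0],[19,-0.5,3,0,0,0,0],[24,-0.5,3,0,0,0,0],[29,-0.5,3,0,0,0,0]]]' >/dev/null; python3 f.py;  python3 -m inch '[[[5,0,0,0,0,0,0],[10,0,0,0,0,0,0],[15,0,0,0,0,0,0],[20,0,0,0,0,0,0],[25,0,0,0,0,0,0],[30,0,0,0,0,0,0],[34,0,0,0,0,0,0],[36,0,0,0,0,0,0]]]' >/dev/null; python3 f.py
python3 - <<'E'
from h import *
c=read_camera("scene")
cv2.imwrite("pics/s7.png",cv2.resize(c["image"][120:240,170:290],None,fx=4.5,fy=4.5,interpolation=cv2.INTER_CUBIC))
E
```

```text
t 21.22 grasp [ 0.4769 -0.0279  0.2637] F [-0.62 -0.57 -2.15] M [ 0.03 -0.01  0.01] open 19.7 q [ 0.6   0.19 -0.66  1.94  0.13  1.05 -1.54]
pin unit x 10.1 y -30.4 z 263.7 F along pole -0.7 Fy -0.47 Fz -2.15 px [ 0.988  0.152 -0.   ]
t 21.88 grasp [ 0.4825 -0.0634  0.2637] F [-0.36 -0.5  -1.8 ] M [ 0.02  0.02 -0.05] open 19.5 q [ 0.64  0.21 -0.64  1.92  0.14  1.06 -1.47]
pin unit x 10.1 y -66.4 z 263.7 F along pole -0.44 Fy -0.44 Fz -1.8 px [ 0.988  0.152 -0.   ]
```

View pics/s7.png

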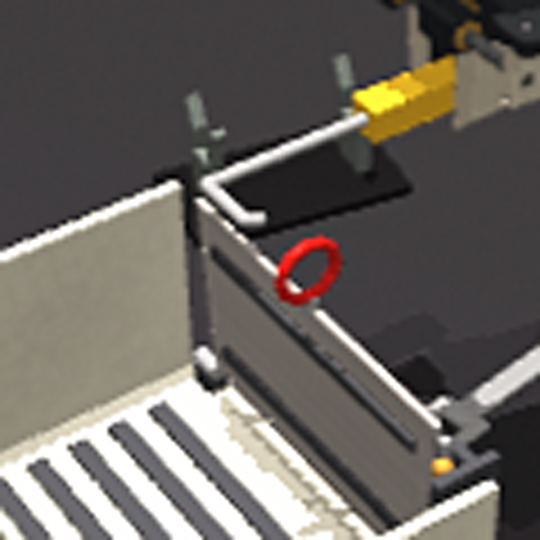

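```bash
python3 -m inch '[[[4,-8,0,0,0,0,0],[14,-16,0,0,0,0,0],[36,-20,0,0,1,0,0],[70,-20,0,0,3,0,0],[106,-20,0,0,4.5,0,0],[142,-20,0,0,6,0,0],[178,-20,0,0,8,0,0],[210,-20,0,0,10,0,0]]]' >/dev/null
python3 - <<'E'
from h import *
show(); p=plan((.4778,-.3319,.15),-1.7,0,True); print(*[x.round(1) for x in p])
E
```

```text
t 22.6 grasp [ 0.5139 -0.2756  0.2843] F [ 0.88  0.06 -1.15] M [ 0.06 -0.06 -0.02] open 19.9 q [ 0.83  0.35 -0.48  1.68  0.18  1.15 -1.3 ]
[ 57.3 134.4 -34.6] [-0.   0.2  0.1]
```

```bash
python3 -m inch '[[[20,10,-12,0,0.2,0,0],[40,20,-24,0,0.2,0,0],[57,30,-35,0,0.2,0,0],[57,60,-35,0,0.2,0,0],[57,90,-35,0,0.2,0,0],[57,115,-35,0,0.2,0,0],[57,130,-35,0,0.2,0,0],[57,134,-35,0,0.2,0,0]]]' >/dev/null; python3 -m inch '[[[0,0,0,0,0,0,0],[0,0,0,0,0,0,0],[0,0,0,0,0,0,0],[0,0,0,0,0,0,0],[0,0,0,0,0,0,0],[0,0,0,0,0,0,0],[0,0,0,0,0,0,0],[0,0,0,0,0,0,0]]]' >/dev/null;python3 - <<'E'
from h import *
show(); st=read_state()
c=read_camera("wrist"); cv2.imwrite("pics/w4.png",c["image"]); c=read_camera("scene"); cv2.imwrite("pics/s8.png",cv2.resize(c["image"][100:220,160:300],None,fx=4.5,fy=4.5,interpolation=cv2.INTER_CUBIC))
for i in range(3):
  p=plan((.4778,-.3319,.0555),-1.7,0,True); print(*[x.round(1) for x in p]); read_camera("top") if i<2 else 0
g,px,py,pz=pole_pts(st); print(px)
E
```

```text
t 23.93 grasp [ 0.4784 -0.3264  0.15  ] F [-0.41 -0.09 -1.59] M [ 0.07 -0.02  0.02] open 19.8 q [ 0.88  0.49 -0.42  1.82  0.25  0.89 -1.25]
[ 5.5 94.3 -0.4] [-0.   0.3  0. ]
[ 5.5 94.3 -0.4] [-0.   0.3  0. ]
[ 5.5 94.2 -0.3] [ 0.   0.3 -0. ]
[ 9.99698980e-01 -2.45325540e-02  3.22704414e-04]
```

View pics/w4.png

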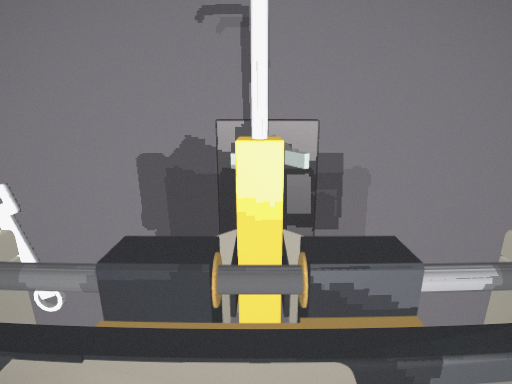

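View pics/s8.png

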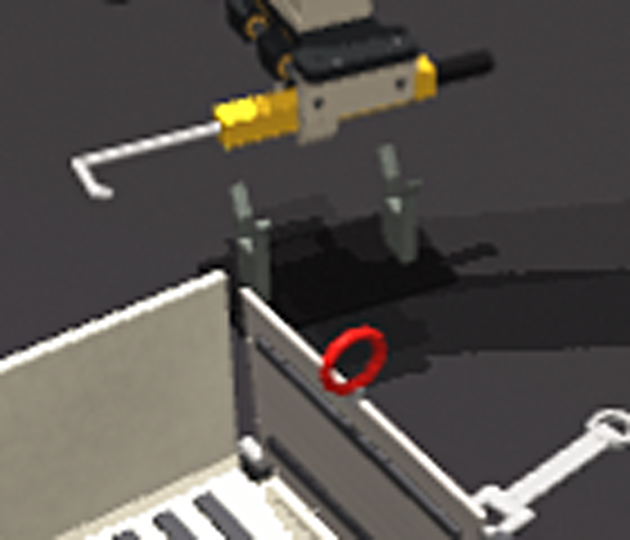

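```bash
python3 -m inch '[[[5.5,10,0,0,0.3,0,0],[5.5,25,0,0,0.3,0,0],[5.5,40,0,0,0.3,0,0],[5.5,52,0,0,0.3,0,0],[5.5,60,0,0,0.3,0,0],[5.5,60,0,0,0.3,0,0],[5.5,60,0,0,0.3,0,0],[5.5,60,0,0,0.3,0,0]]]' >/dev/null
python3 - <<'E'
from h import *
show(); p=plan((.4778,-.3319,.0555),-1.7,0,True); print(*[x.round(1) for x in p])
E
```

```text
t 24.8 grasp [ 0.4787 -0.3321  0.0902] F [-0.16  0.17 -1.  ] M [ 0.02 -0.05 -0.08] open 20.0 q [ 0.86  0.58 -0.39  1.84  0.3   0.78 -1.29]
[-0.1 34.7 -0.8] [-0.1 -0.   0. ]
```

```bash
python3 -m inch '[[[0,5,-1,0,0,0,0],[0,10,-1,0,0,0,0],[0,15,-1,0,0,0,0],[0,20,-1,0,0,0,0],[0,25,-1,0,0,0,0],[0,30,-1,0,0,0,0],[0,33,-1,0,0,0,0],[0,34,-1,0,0,0,0]]]' >/dev/null;  python3 - <<'E'
from h import *
show(); p=plan((.4778,-.3319,.055),-1.7,0,True); print(*[x.round(1) for x in p])
E
```

```text
t 25.47 grasp [ 0.4768 -0.332   0.055 ] F [-0.38 -1.62 -1.01] M [-0.22  0.09  0.08] open 19.5 q [ 0.84  0.63 -0.37  1.85  0.33  0.72 -1.31]
[-0.1  0.   0.9] [ 0. -0. -0.]
```

```bash
python3 -m inch '[[[0,0,0,0,0,0,24],[0,0,0,0,0,0,30],[0,0,0,0,0,0,40],[0,0,0,0,0,0,50],[0,0,0,0,0,0,60],[0,0,0,0,0,0,60],[0,0,0,0,0,0,60],[0,0,0,0,0,0,60]]]' >/dev/null; python3 -c "
from h import *
show()"; python3 -m inch '[[[0,-5,0,0,0,0,60],[0,-15,0,0,0,0,60],[0,-35,0,0,0,0,60],[0,-60,0,0,0,0,60],[0,-95,0,0,0,0,60],[0,-130,0,0,0,0,60],[0,-165,0,0,0,0,60],[0,-200,0,0,0,0,60]]]' >/dev/null
python3 -m inch '[[[30,0,-20,0,0,0,60],[60,0,-40,0,0,0,60],[90,0,-70,0,0,0,60],[120,0,-100,0,0,0,60],[150,0,-130,0,0,0,60],[180,0,-150,0,0,0,60],[180,0,-150,0,0,0,60],[180,0,-150,0,0,0,60]]]' >/dev/null
python3 - <<'E'
from h import *
import pickle
show()
for n in("scene","top"):
    c=read_camera(n); pickle.dump((c,None),open(n+"9.pkl","wb")); im=c["image"]
    cv2.imwrite(f"pics/{n}9.png",cv2.resize(im[60:270,120:420] if n=="top" else im[100:330,130:400],None,fx=2.5,fy=2.5,interpolation=cv2.INTER_CUBIC))
    h=cv2.cvtColor(im,cv2.COLOR_BGR2HSV); m=cv2.inRange(h,(18,120,60),(40,255,255)); k,l,s,ce=cv2.connectedComponentsWithStats(m); j=1+np.argmax(s[1:,4]); q=cloud(c)[(l==j)&(im[...,2]>180)]; q=q[np.isfinite(q).all(1)]
    print(n,s[j],ce[j],np.median(q,0),cv2.fitLine(q[:,:2].astype(np.float32),cv2.DIST_HUBER,0,.01,.01).ravel())
    a=pickle.load(open(n+"0.pkl","rb"))[0]["image"]; d=cv2.absdiff(a,im).max(2)>50; k,l,s,ce=cv2.connectedComponentsWithStats(d.astype(np.uint8)); print([list(x) for x in s[1:] if x[4]>25])
E
```

```text
t 26.13 grasp [ 0.4772 -0.3319  0.0558] F [-0.24 -0.39  0.13] M [0.03 0.06 0.01] open 59.1 q [ 0.84  0.63 -0.37  1.85  0.32  0.72 -1.31]
t 27.47 grasp [ 0.3188 -0.5098  0.2565] F [-0.03  1.58 -0.16] M [ 0.08 -0.07  0.03] open 60.0 q [ 1.25  0.39 -0.37  1.67  0.15  1.11 -0.77]
scene [209 137  48  21 403] [232.00248139 147.0471464 ] [ 0.46478534 -0.33028322  0.06529614] [ 0.999462   -0.03279802  0.4663402  -0.3302529 ]
[[np.int32(227), np.int32(0), np.int32(62), np.int32(65), np.int32(1490)], [np.int32(455), np.int32(10), np.int32(4), np.int32(30), np.int32(42)], [np.int32(240), np.int32(41), np.int32(4), np.int32(16), np.int32(42)], [np.int32(425), np.int32(41), np.int32(35), np.int32(14), np.int32(187)], [np.int32(465), np.int32(55), np.int32(12), np.int32(28), np.int32(53)], [np.int32(414), np.int32(59), np.int32(28), np.int32(36), np.int32(146)], [np.int32(431), np.int32(64), np.int32(26), np.int32(42), np.int32(309)], [np.int32(213), np.int32(164), np.int32(33), np.int32(24), np.int32(220)], [np.int32(378), np.int32(164), np.int32(16), np.int32(10), np.int32(79)], [np.int32(196), 
[... 536 characters left out ...]
2(89), np.int32(54), np.int32(1925)], [np.int32(232), np.int32(124), np.int32(39), np.int32(8), np.int32(75)], [np.int32(201), np.int32(131), np.int32(27), np.int32(6), np.int32(38)], [np.int32(237), np.int32(133), np.int32(34), np.int32(6), np.int32(46)], [np.int32(193), np.int32(142), np.int32(20), np.int32(5), np.int32(34)], [np.int32(488), np.int32(248), np.int32(18), np.int32(39), np.int32(359)], [np.int32(497), np.int32(256), np.int32(9), np.int32(26), np.int32(71)], [np.int32(507), np.int32(260), np.int32(5), np.int32(19), np.int32(29)], [np.int32(494), np.int32(349), np.int32(18), np.int32(35), np.int32(334)], [np.int32(272), np.int32(367), np.int32(23), np.int32(17), np.int32(208)]]
```

View pics/top9.png

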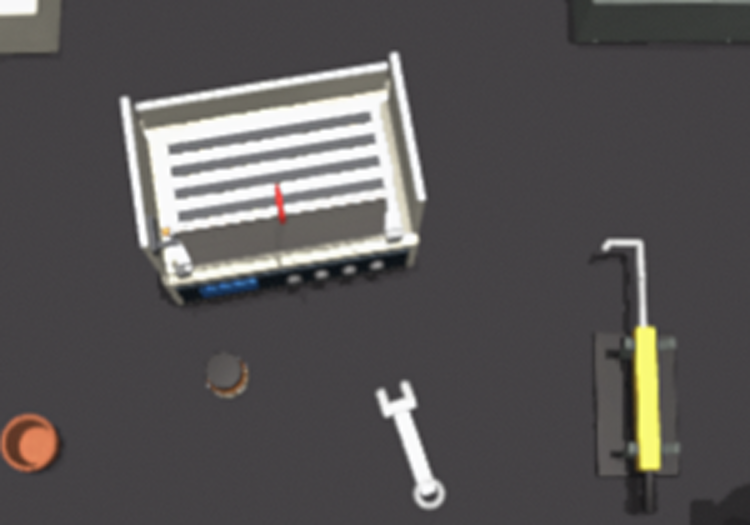

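View pics/scene9.png

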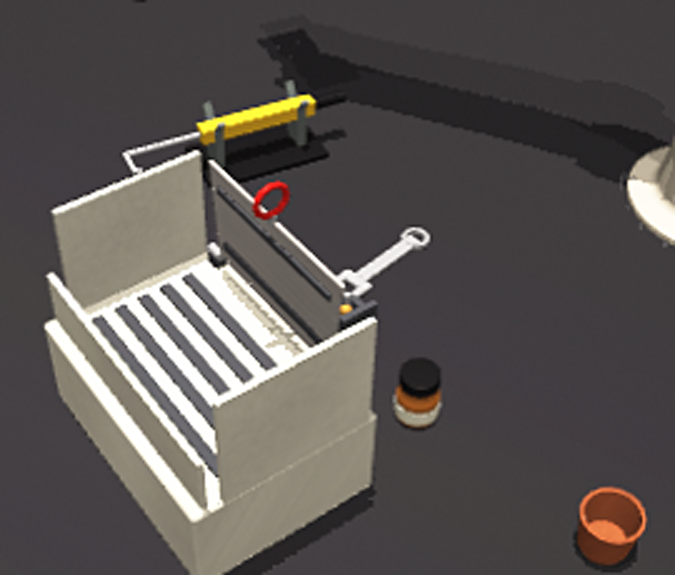

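Both views show the flap upright with its ring clear. The pole lies in both forks with the hook pointing ahead, and the wrench, jar and crucible haven't moved.

```bash
python3 -c "
from h import *
show(); print(finish_job())"
```

```text
t 27.57 grasp [ 0.3226 -0.5067  0.2564] F [ 0.82 -0.11  0.2 ] M [ 0.07  0.01 -0.01] open 59.9 q [ 1.24  0.39 -0.37  1.67  0.15  1.11 -0.77]
the job is handed in; nothing more can be done
None
```

The vent flap is shut and caught, the pole is back in its rest, and I handed the job in at 27.6 s of the 72 s allowed. `finish_job()` gave no verdict.

- **Closing the flap:** I put the hook through the ring from the side and pulled in small steps. The pull peaked at about 10 N at the catch, dropped to about 4 N, then rose to 13.5 N along the pole at the hard stop (about 14.5 N in all). That is the highest reading I saw; I read the force only after each move, so a brief peak in between could have been missed.
- **Flap holding:** When I backed the hook off, the force went to zero and the ring stayed put. The later pictures still show the flap upright, at an estimated 0.05 rad.
- **Pole:** The grip top is 65 mm above the bench, as before, in both forks with the hook pointing the same way. It lies within about 3 mm of where it started along its length. The top camera reads its direction 0.6° off the start, and the scene camera, which I have no matching start reading for, reads about 0.1° off.
- **Bystanders:** The before-and-after pictures show no change at the jar or crucible. A small change beside the wrench in the scene view looks like the flap now standing in front of it; in the top view the wrench has not moved.

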